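# Comb splayed guide pins into their tray and lock them with the rake

## Robot

A 7-joint arm with a two-finger parallel gripper is mounted at the origin on a cart in front of the work surface, level with it; the furniture and walls round the work are solid. World frame = base frame: x ahead of the robot, y to its left, z up, the work surface at z = 0. Lengths are in m, angles in rad, forces in N, time in s.
With the tool pointing down it reaches from about 0.35 to 0.9 m from the base axis. Payload 7.2 kg.
Tool frame: the origin (TCP) lies between the finger pads; the fingertips stand 17 mm ahead of it and the grasp point (between the pads) lies 2 mm behind it (robot.nose_length is the distance from the TCP to the fingertips, in m); z points along the fingers, y is the line along which they close (so a half turn about z gives the same grasp; the last joint's range is limited). The gripper opens to 88 mm and grips with 3 to 60 N. Pads are 20 mm wide; open, the fingers measure 115 mm over their backs; the gripper's body (75 mm by 178 mm) begins 61 mm behind the grasp point.
Start: joints at [-1.34, 0.411, -0.013, 1.596, 0.006, 1.134, -0.082], TCP at [0.184, 0.597, 0.24] pointing down, gripper open.
Joint ranges: [-2.95, 2.95], [-0.29, 1.99], [-1.47, 1.44], [0.14, 2.54], [-1.03, 4.17], [0.13, 1.85], [-2.86, 2.86]. Speed limits (rad/s): [2.39, 2.39, 3.01, 3.01, 3.14, 3.14, 3.14].

## Interface

Orientations are given as a unit quaternion [x, y, z, w].
In Python, from bench import robot gives the robot as it stands.
- The arm moves only by the tool send_rows, never from a script. Its argument "rows" is one flat list of numbers, 4 for each row, row after row: the shift along the tool's x, y, z in m, then the turn about the tool's z in degrees. In form: [dx, dy, dz, twist, dx, dy, dz, twist, ...]. A call has exactly 8 rows; each row shifts and turns the commanded pose from where the row before left it, along the tool's axes as they then stand; what a row does not reach is not made up. A row lasts 1/8 s, in which the tool goes at most 62.5 mm and 10.7 degrees, less where a joint would pass 70% of its speed; a pose out of reach is approached as far as the arm can. A call is refused whole if a number of a shift passes 0.0625 or a number of a turn 10.7, either way. A call with a gripper value outside its range is refused whole. "claw" is the finger opening in m, from 0 to 0.0878, set as the call begins (left out, the last holds). The fingers move at their own pace and stop on an object; "force" is the grip in N (left out, the last holds). Time passes only in rows, so rows that do not move let the fingers close, or fill a call up. It gives the time, the measured TCP pose, the force, the opening and the grip force at its end, in the units of the state.
- robot.state(): the state, without advancing time (a new reading comes with each control period).
- robot.snapshot(name): name is "scene" or "top" or "wrist"; returns the picture (420x560x3 uint8, blue, green, red); there is no depth.
- robot.camera_info(name): a dict with "K" (3x3 intrinsics, pixels), "world_to_cam" (4x4, takes a point from world to camera coordinates); the wrist camera has in their place "hand_eye" (4x4, takes a point from camera to tool coordinates, whose origin is the TCP and whose axes are the flange's). Camera axes: x right, y down, z forward; pixel columns grow to the right and rows downward; lengths in m; the calibration is good to about 2 mm. The wrist camera is an equidistant fisheye: a pixel r from the principal point sees the ray r / f radians off the axis. A picture is of the moment at which its call begins: read the wrist's pose just before it. camera_info takes no time and is no camera call.
- robot.hand_in(): hands the job in; it is judged then, once.
Trained networks look in the newest picture that a camera, given by its name, has taken for a name from the list of things; names that differ only in an ending like _2 or _b are one class to them, and where a whole thing is asked for, a point or a joint stands for the part that bears it (a point fixed in the world has none). Each returns a list of dicts, best first, with "confidence" (0 to 1); they miss things now and then, are a little off and sometimes report something else, mostly with a low value. They report only what shows in the picture. A call takes as long as a camera call.
- robot.masks_of(camera, thing): "mask" (420x560 bool, what is visible of it) and "rect" ([left, top, right, bottom] in pixels, round what is visible of it).
The state is a dict: "time": time; "joint_positions": joint angles; "qd": joint speeds; "joint_efforts": joint torques, N m; "tcp_pos": TCP position; "tool_rot": TCP orientation; "wrist_force": force on the tool from outside, world axes, zero at the start; "wrist_torque": the same for the moment, N m; "grip_width": finger opening in m; "gripper_force": force on a finger pad.
Only numpy, scipy, OpenCV 4.12 (cv2) and the standard library are available. Lean on these libraries where they do the work, as an engineer would, in place of code of your own. Each camera call takes 0.05 s, during which the arm holds its last target. There are 200 camera calls.

## Task

The steel guide pins in the grey tray have splayed out of their grooves; only their black heads are still held behind the notched rail. Take the hand rake from its stand, feel its five teeth gently down into the guide slots close beside that rail, and comb it along the slots to the other end so that every pin swings into its own groove. There let the teeth sink fully home in the deep pockets, so that the rake stays upright as the pins' keeper, and let go; never force the rake against the tray, and leave everything else on the desk alone.

Things in the scene. Friction and masses are not known exactly. Their poses are not given: they have to be found in the camera images.
- rod_tray: fixed tray frame, inside x = -66 to 70, y = -77 to 77 mm, walls 5 thick, rim 22 high. Origin on the desk. x runs along the grooves of the grey bed (middles y = -39, -13, 13, 39; floor z = 9) from its notched rail (x = -52 to -46, 26 high) to the far end. The bed is clamped up to 4.5 mm off to either side (all these y shift by that, not tracked: feel for it). Rigid
- slots_start (a point): nominal mouth of the middle guide slot, tray x = -37, y = 0, z = 15 mm, axes as the tray's: the true slot is up to 4.5 mm beside it in y. The bed has 5 flat ridges (9 mm wide, top z = 15, at y = -52, -26, 0, 26, 52), each with a slot in its top, 6 wide, floor z = 12, from the rail to the keeper gap. Only here, 12 mm from the rail's middle, are the pins still apart enough for all five teeth
- slots_end (a point): mean place of the keeper gap, tray x = 46, y = 0, z = 15 mm, axes as the tray's. The true gap is set anywhere from x = 37 to 55 (its middle), not tracked. It is 10 mm long: there all ridges are cut away and each slot opens into a pocket 6 mm wide, floor z = 3. A tooth sliding off the slot's floor is felt to drop; home, the rake's runners rest on the side walls, tips at z = 5
- rake: loose hand rake, 0.14 to 0.21 kg: five steel teeth under an aluminium bar, black grip on top. Origin: tip of the middle tooth; z up; y along the bar (170 x 14 x 12 mm, underside 22 mm over the tips; 40 mm runners below its ends, 17 mm over the tips). Teeth at y = -52, -26, 0, 26, 52 mm: 4 mm round-ended pins, thickening to 7 mm at a shoulder 4.5 mm above the tip. Same when turned half round. Starts upright in its stand, tips at 8 mm
- rake_grip (a point): centre of the rake's upright black grip, 70 mm above the tooth tips; the grip is 16 mm thick along the rake's x, 30 mm wide along its y and 52 mm high
- rake_stand: grey stand fixed to the desk, 70 x 144 mm; two cheeks at y = 62 and -62 mm, each with an open-topped notch (20 mm wide along x, floor 30 mm and top 40 mm above the desk) that carries one end of the rake's bar. Origin: centre of the underside
- rod_1_mid (a point): point on the axis of steel guide pin 1, 47 mm from the rail's line, midway along; x along the pin, away from the rail. Loose pin, 8 mm diameter, 113 mm long, 43 g, with a 15 mm round black head that stays behind the rail; its shank passes the rail's notch at the groove nominally at y = -39 mm of the tray and starts skew across a ridge. Settled, its axis is at z = 13 mm
- rod_1_tip (a point): point on the axis of pin 1, 5 mm from its free end; x along the pin
- rod_2_mid (a point): point on the axis of steel guide pin 2, 47 mm from the rail's line, midway along; x along the pin, away from the rail. Loose pin, 8 mm diameter, 113 mm long, 43 g, with a 15 mm round black head that stays behind the rail; its shank passes the rail's notch at the groove nominally at y = -13 mm of the tray and starts skew across a ridge. Settled, its axis is at z = 13 mm
- rod_2_tip (a point): point on the axis of pin 2, 5 mm from its free end; x along the pin
- rod_3_mid (a point): point on the axis of steel guide pin 3, 47 mm from the rail's line, midway along; x along the pin, away from the rail. Loose pin, 8 mm diameter, 113 mm long, 43 g, with a 15 mm round black head that stays behind the rail; its shank passes the rail's notch at the groove nominally at y = +13 mm of the tray and starts skew across a ridge. Settled, its axis is at z = 13 mm
- rod_3_tip (a point): point on the axis of pin 3, 5 mm from its free end; x along the pin
- rod_4_mid (a point): point on the axis of steel guide pin 4, 47 mm from the rail's line, midway along; x along the pin, away from the rail. Loose pin, 8 mm diameter, 113 mm long, 43 g, with a 15 mm round black head that stays behind the rail; its shank passes the rail's notch at the groove nominally at y = +39 mm of the tray and starts skew across a ridge. Settled, its axis is at z = 13 mm
- rod_4_tip (a point): point on the axis of pin 4, 5 mm from its free end; x along the pin
- filter_cube_1_c (a point): bystander: black filter cube with round windows, 34 mm; point 5 mm above the centre of its underside. Leave it alone.
- coverslips_1_c (a point): bystander: small cover-glass box, 30x30x23 mm; point 5 mm above the centre of its underside. Leave it alone.
- slide_pack_1_c (a point): bystander: carton of slides, 30x80x21 mm; point 5 mm above the centre of its underside. Leave it alone.
- objective_case_3_c (a point): bystander: canister with a black screw cap, 42 mm across, 52 mm high; point 5 mm above the centre of its underside. Leave it alone.
- oil_bottle_c (a point): bystander: small brown bottle, 25 mm across, 52 mm high; point 5 mm above the centre of its underside. Leave it alone.
- pen_click_c (a point): bystander: black pen, 145 mm; point 5 mm above the centre of its underside. Leave it alone.
- scissors_c (a point): bystander: scissors, 199 mm; point 5 mm above the centre of its underside. Leave it alone.
- lens_tissue_c (a point): bystander: booklet, 76x110x9 mm; point 5 mm above the centre of its underside. Leave it alone.

How it is judged:
On the way, in this order (a step that is already met when the one before it is completed fails the run):
1. the rake's teeth are seated in the guide slots beside the notched rail (z of rake in the frame of rod_tray below 0.0135 m and x of rake in the frame of rod_tray below -0.015 m and y of rake in the frame of rod_tray between -0.007 and 0.007 m), for 0.1 s.
2. with its teeth still in the slots the rake has combed past the middle of the tray (z of rake in the frame of rod_tray below 0.0142 m and x of rake in the frame of rod_tray between 0.008 and 0.034 m and y of rake in the frame of rod_tray between -0.007 and 0.007 m), for 0.1 s.
At the end, for the whole second after the job is handed in: the rake stands upright and still, teeth home in the deep pockets (tips under 6.5 mm above the desk); each pin lies in its own groove: axis under 15.8 mm above the desk, free end within 8 mm of the nominal groove line, direction within 0.06 rad (z of rake in the frame of rod_tray below 0.0065 m and x of rake in the frame of rod_tray between 0.03 and 0.0585 m and y of rake in the frame of rod_tray between -0.007 and 0.007 m and angle between rake's own z axis and vertical below 0.08 rad and linear speed of rake below 0.02 m/s and z of each of rod_1_tip, rod_1_mid, rod_2_tip, rod_2_mid, rod_3_tip, rod_3_mid, rod_4_tip, rod_4_mid in the frame of rod_tray below 0.0158 m and y of rod_1_tip in the frame of rod_tray between -0.047 and -0.031 m and angle between the x axis of each of rod_1_tip, rod_2_tip, rod_3_tip, rod_4_tip and the x axis of rod_tray, either way round below 0.06 rad and y of rod_2_tip in the frame of rod_tray between -0.021 and -0.005 m and y of rod_3_tip in the frame of rod_tray between 0.005 and 0.021 m and y of rod_4_tip in the frame of rod_tray between 0.031 and 0.047 m); the robot touches nothing.
It fails at once if the rake is forced against the tray with more than 25 N (contact force between rake and rod_tray above 25 N or contact force between rake and tray_bed above 25 N or contact force between rake and tray_keeper above 25 N).
It fails at once if a bystander is moved by more than 20 mm (distance of any of filter_cube_1_c, coverslips_1_c, slide_pack_1_c, objective_case_3_c, oil_bottle_c, pen_click_c, scissors_c, lens_tissue_c from where it was at the start of the episode above 0.02 m).
It also fails if it takes over 69 s, if anything falls off the work surface, if the arm or the gripper's body presses on something with over 40 N, if the wrist force passes 120 N, or if a joint passes its speed limit or range.

## Working session

There is one attempt and no reset: what is moved stays moved. The work goes in short steps, Python scripts to look and compute and a tool call to move; the robot and the scene stay as the last step left them, time stands still between calls to the robot, and variables do not carry over. Pictures are saved under pics/ and viewed, at most 10 in all, crops included, and the job is handed in when it is done.

Besides the shell and the picture viewer there is one more tool, called as name(argument=value, ...), one argument or row to a line, values as JSON. send_rows: Moves the arm, as the interface text tells. Its arguments: {"type":"object","properties":{"rows":{"type":"array"},"claw":{"type":"number"},"force":{"type":"number"}},"required":["rows"]}

```bash
mkdir -p pics; cat > h.py <<'E'
import numpy as np, cv2
from bench import robot
from scipy.spatial.transform import Rotation as R
def ray(cam,uv):
    "origin and unit directions in world for scene/top pixels"
    c=robot.camera_info(cam); T=np.linalg.inv(np.array(c["world_to_cam"])); K=np.array(c["K"])
    uv=np.atleast_2d(uv); d=np.c_[uv,np.ones(len(uv))]@np.linalg.inv(K).T@T[:3,:3].T
    return T[:3,3],d/np.linalg.norm(d,axis=1)[:,None]
def at_z(cam,uv,z):
    o,d=ray(cam,uv); return o+d*((z-o[2])/d[:,2])[:,None]
def proj(cam,p):
    c=robot.camera_info(cam); p=np.atleast_2d(p)
    q=p@np.array(c["world_to_cam"])[:3,:3].T+np.array(c["world_to_cam"])[:3,3]
    q=q@np.array(c["K"]).T; return q[:,:2]/q[:,2:]
E
cat > a.py <<'E'
from h import *
s=robot.state(); print({k:np.round(v,3).tolist() for k,v in s.items()})
for c in ["top","scene"]:
    im=robot.snapshot(c); cv2.imwrite(f"pics/{c}0.png",im)
    print(c,np.round(robot.camera_info(c)["world_to_cam"],3).tolist(),np.round(robot.camera_info(c)["K"],1).tolist())
    for t in ["rod_tray","rake","rake_grip","rake_stand","rod_1_mid"]:
        for m in robot.masks_of(c,t)[:4]:
            ys,xs=np.nonzero(m["mask"]); 
            print(c,t,round(m["confidence"],2),np.round(m["rect"]).tolist(),xs.mean().round(1),ys.mean().round(1),len(xs), cv2.minAreaRect(np.c_[xs,ys].astype(np.float32)))
E
python3 a.py
```

```text
{'time': 0.0, 'joint_positions': [-1.34, 0.412, -0.013, 1.597, 0.006, 1.134, -0.082], 'qd': [0.0, -0.001, -0.001, 0.001, -0.002, -0.001, -0.0], 'joint_efforts': [0.001, -58.794, 0.643, -29.108, -0.054, 0.018, 0.0], 'tcp_pos': [0.184, 0.597, 0.239], 'tool_rot': [0.149, 0.989, -0.001, -0.0], 'wrist_force': [-0.065, -0.761, 0.149], 'wrist_torque': [-0.012, -0.024, 0.005], 'gripper_force': 0.0, 'grip_width': 0.088}
top [[-0.016, -1.0, 0.006, 0.091], [-0.988, 0.014, -0.156, 0.521], [0.156, -0.009, -0.988, 1.384], [0.0, 0.0, 0.0, 1.0]] [[452.2, 0.0, 284.9], [0.0, 452.2, 213.4], [0.0, 0.0, 1.0]]
top rod_tray 0.58 [223.0, 205.0, 280.0, 257.0] 251.2 232.8 562 ((251.58529663085938, 228.90110778808594), (46.64997482299805, 52.153411865234375), 85.76361083984375)
top rake 0.7 [337.0, 204.0, 391.0, 224.0] 362.3 213.8 419 ((362.0240173339844, 214.3679962158203), (11.919998168945312, 55.3599967956543), 73.73979187011719)
top rake 0.44 [169.0, 249.0, 201.0, 276.0] 183.4 261.0 97 ((184.04095458984375, 261.4508056640625), (37.514808654785156, 2.94484806060791), 39.80556869506836)
top rake_grip 0.57 [3
[... 1606 characters left out ...]
09829712, 19.23018455505371), 63.43495178222656)
scene rake_stand 0.74 [248.0, 194.0, 285.0, 221.0] 264.0 208.2 396 ((264.5317077636719, 208.68675231933594), (38.5800666809082, 14.164799690246582), 32.347442626953125)
scene rod_1_mid 0.61 [358.0, 324.0, 415.0, 360.0] 385.3 338.7 1207 ((385.2500305175781, 337.7500305175781), (53.740116119384766, 28.991374969482422), 45.0)
scene rod_1_mid 0.6 [290.0, 245.0, 327.0, 247.0] 305.5 244.8 94 ((307.0122985839844, 244.8328857421875), (2.775874614715576, 36.08637237548828), 87.87889862060547)
scene rod_1_mid 0.46 [249.0, 178.0, 284.0, 214.0] 266.3 196.2 408 ((268.771484375, 198.7986297607422), (37.064266204833984, 22.803604125976562), 47.7263069152832)
```

```bash
python3 - <<'E'
import cv2,numpy as np
t=cv2.imread("pics/top0.png")[150:290,160:450]; s=cv2.imread("pics/scene0.png")[160:300,200:420]
cv2.imwrite("pics/v1.png",np.vstack([cv2.resize(t,(620,300),interpolation=2),cv2.resize(s,(620,300),interpolation=2)]))
from h import *
for c in ["top"]:
    print(at_z(c,[[362,214],[251,229]],.03).round(3))
print(at_z("scene",[[313,257]],.02).round(3))
c=robot.camera_info("wrist");print(c)
E
```

```text
[[ 0.519 -0.162  0.03 ]
 [ 0.476  0.191  0.03 ]]
[[0.485 0.207 0.02 ]]
{'K': array([[325.1922621 ,   0.        , 276.49475909],
       [  0.        , 325.1922621 , 210.64876259],
       [  0.        ,   0.        ,   1.        ]]), 'hand_eye': array([[-2.40203043e-04, -9.66827055e-01, -2.55431767e-01,
         6.84061975e-02],
       [ 9.99999959e-01, -2.72178541e-04,  8.98343398e-05,
         3.04393878e-04],
       [-1.56377316e-04, -2.55431735e-01,  9.66827081e-01,
        -1.45035172e-01],
       [ 0.00000000e+00,  0.00000000e+00,  0.00000000e+00,
         1.00000000e+00]])}
```

View pics/v1.png

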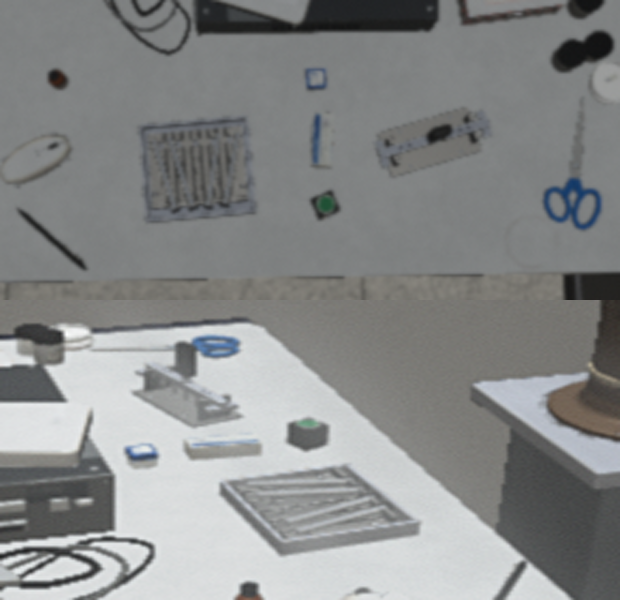

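send_rows(
  rows=[-0.0488, -0.0369, 0, 0, -0.0488, -0.0369, 0, 0, -0.0488, -0.0369, 0, 0, -0.0488, -0.0369, 0, 0, -0.0488, -0.0369, 0, 0, -0.0488, -0.0369, 0, 0, -0.0488, -0.0369, 0, 0, -0.0488, -0.0369, 0, 0],
)

```text
time: 1.6
tcp_pos: [0.4712, 0.1986, 0.2401]
tool_rot: [0.149, 0.989, 0.0, 0.0]
wrist_force: [1.2, 0.3, 0.1]
grip_width: 0.0873
gripper_force: 0.0
```

send_rows(
  rows=[0, 0, 0, 8, 0, 0, -0.01, 8, 0, 0, -0.01, 8, 0, 0, 0, 8, 0, 0, 0, 8, 0, 0, 0, 8, 0, 0, 0, 8.5, 0, 0, 0, 0],
)

```text
time: 2.6
tcp_pos: [0.4702, 0.2003, 0.2597]
tool_rot: [0.599, 0.801, 0.0, 0.0]
wrist_force: [-0.7, 0.4, 0.1]
grip_width: 0.088
gripper_force: 0.0
```

```bash
cat >> h.py <<'E'
from scipy.ndimage import map_coordinates
def wpose(s=None):
    s=s or robot.state(); c=robot.camera_info("wrist"); T=np.eye(4)
    T[:3,:3]=R.from_quat(s["tool_rot"]).as_matrix(); T[:3,3]=s["tcp_pos"]
    return T@np.array(c["hand_eye"]),np.array(c["K"])
def wproj(p,pose):
    T,K=pose; q=(np.atleast_2d(p)-T[:3,3])@T[:3,:3]
    r=np.hypot(q[:,0],q[:,1]); th=np.arctan2(r,q[:,2]); k=K[0,0]*th/np.maximum(r,1e-9)
    return np.c_[K[0,2]+k*q[:,0],K[1,2]+k*q[:,1]]
def wray(uv,pose):
    T,K=pose; d=(np.atleast_2d(uv)-K[:2,2])/K[0,0]; th=np.linalg.norm(d,axis=1)[:,None]
    v=np.c_[d*np.sinc(th/np.pi),np.cos(th)]   # sin(th)/th * d
    return T[:3,3],v@T[:3,:3].T
def ortho(im,pose,cx,cy,z,w,h,s,yaw=0.):
    "world-plane view: columns along -y', rows along -x' (x up), s px/m; yaw rotates axes"
    v,u=np.mgrid[0:h,0:w]; x=(h/2-v)/s; y=(w/2-u)/s; c,n=np.cos(yaw),np.sin(yaw)
    P=np.c_[(cx+c*x-n*y).ravel(),(cy+n*x+c*y).ravel(),np.full(w*h,z)]
    q=wproj(P,pose).astype(np.float32).reshape(h,w,2)
    return cv2.remap(im,q[...,0],q[...,1],cv2.INTER_CUBIC)
def wsnap(name):
    s=robot.state(); im=robot.snapshot("wrist"); p=wpose(s); cv2.imwrite(f"pics/{name}.png",im)
    np.savez(f"pics/{name}.npz",T=p[0],K=p[1]); return im,p
E
python3 - <<'E'
from h import *
im,p=wsnap("w1")
cv2.imwrite("pics/o1.png",ortho(im,p,.47,.195,.022,600,600,2800))
for t in ["rod_tray","rod_1_mid"]:
    for m in robot.masks_of("wrist",t)[:6]:
        ys,xs=np.nonzero(m["mask"]); print(t,round(m["confidence"],2),np.round(m["rect"]),len(xs))
E
```

```text
rod_tray 0.87 [212. 122. 352. 270.] 4831
rod_1_mid 0.94 [228. 213. 307. 256.] 552
```

View pics/o1.png

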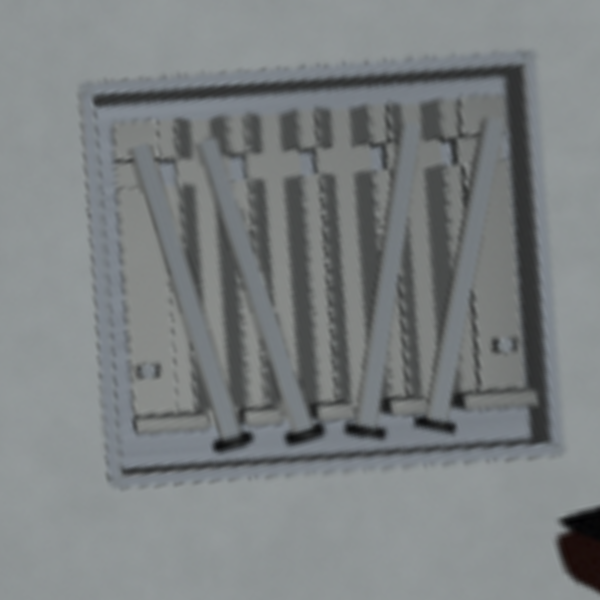

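send_rows(
  rows=[-0.026, -0.0075, 0.027, 0, -0.026, -0.0075, 0.027, 0, -0.026, -0.0075, 0.027, 0, 0, 0, 0, 0, 0, 0, 0, 0, 0, 0, 0, 0, 0, 0, 0, 0, 0, 0, 0, 0],
)

```text
time: 3.75
tcp_pos: [0.4708, 0.1196, 0.179]
tool_rot: [0.599, 0.801, 0.0, 0.0]
wrist_force: [0.4, 0.6, -0.1]
grip_width: 0.0879
gripper_force: 0.0
```

```bash
python3 - <<'E'
from h import *
im,p=wsnap("w2")
im1=cv2.imread("pics/w1.png"); d=np.load("pics/w1.npz"); p1=(d["T"],d["K"])
yaw=np.deg2rad(4.2)
# o1 centre of rim -> world at z=.022
c=np.mean([[80,85],[535,52],[560,452],[110,485]],0); cx=.47+(300-c[1])/2800; cy=.195+(300-c[0])/2800
print(cx,cy)
a=ortho(im1,p1,cx,cy,.022,400,400,2200,yaw); b=ortho(im,p,cx,cy,.022,400,400,2200,yaw)
cv2.imwrite("pics/o2.png",np.hstack([a,b]))
E
```

```text
0.48124999999999996 0.1874107142857143
```

View pics/o2.png

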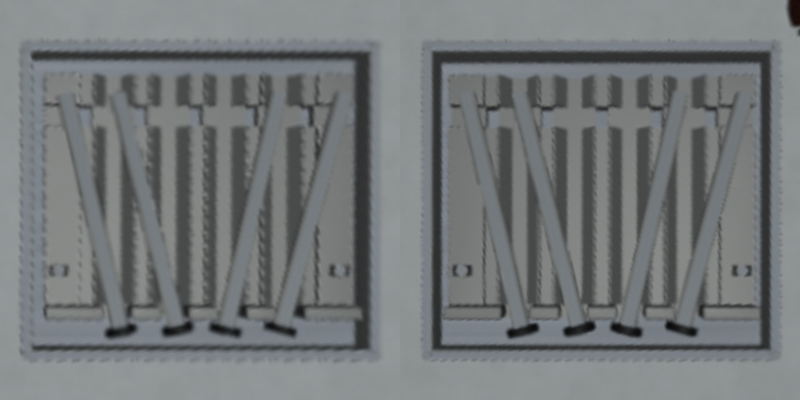

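```bash
python3 - <<'E'
from h import *
yaw=np.deg2rad(4.2); out=[]
for n in ["w1","w2"]:
    im=cv2.imread(f"pics/{n}.png"); d=np.load(f"pics/{n}.npz"); p=(d["T"],d["K"])
    s=5000
    a=cv2.cvtColor(ortho(im,p,.48125,.1874,.022,1000,1000,s,yaw),cv2.COLOR_BGR2HSV)[...,1].astype(float) # saturation
    g=cv2.cvtColor(ortho(im,p,.48125,.1874,.022,1000,1000,s,yaw),cv2.COLOR_BGR2GRAY).astype(float)
    # outer rim edges, per segment: strongest drop from desk (outside) to rim
    def edge(prof,lo,hi): 
        q=np.gradient(cv2.GaussianBlur(prof[None],(0,0),5)[0]); i=lo+np.argmax(np.abs(q[lo:hi])); return i
    for nm,arr in (("gray",g),):
        L=[edge(arr[r:r+60].mean(0),50,120) for r in range(150,850,100)]
        Rr=[edge(arr[r:r+60].mean(0),880,950) for r in range(150,850,100)]
        U=[edge(arr[:,c:c+60].mean(1),90,160) for c in range(150,850,100)]
        D=[edge(arr[:,c:c+60].mean(1),840,910) for c in range(150,850,100)]
        print(n,nm,"L",L,"R",Rr,"U",U,"D",D)
    # tray-aligned bed view z=.015, +-90 x +-80 mm
    b=ortho(im,p,.48125,.1874,.015,640,300,4000,yaw)
    b=b.copy()
    for y in (-52,-26,0,26,52): cv2.line(b,(int(320-4*y),250),(int(320-4*y),299),(0,0,255),1)
    out.append(b)
cv2.imwrite("pics/o3.png",np.vstack(out))
E
```

```text
w1 gray L [np.int64(115), np.int64(89), np.int64(88), np.int64(88), np.int64(88), np.int64(88), np.int64(88)] R [np.int64(885), np.int64(885), np.int64(886), np.int64(886), np.int64(886), np.int64(886), np.int64(885)] U [np.int64(159), np.int64(159), np.int64(159), np.int64(159), np.int64(159), np.int64(159), np.int64(159)] D [np.int64(842), np.int64(842), np.int64(842), np.int64(842), np.int64(842), np.int64(842), np.int64(842)]
w2 gray L [np.int64(118), np.int64(118), np.int64(118), np.int64(118), np.int64(118), np.int64(118), np.int64(118)] R [np.int64(887), np.int64(887), np.int64(886), np.int64(886), np.int64(886), np.int64(886), np.int64(886)] U [np.int64(159), np.int64(159), np.int64(159), np.int64(159), np.int64(159), np.int64(159), np.int64(159)] D [np.int64(842), np.int64(841), np.int64(841), np.int64(841), np.int64(841), np.int64(841), np.int64(841)]
```

View pics/o3.png

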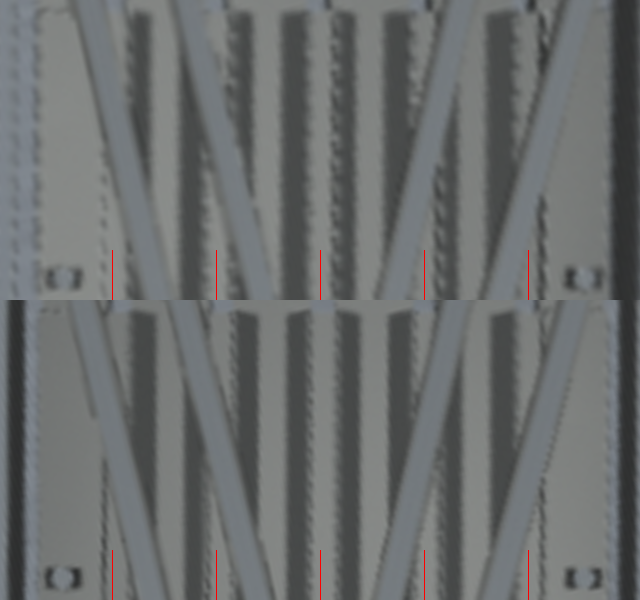

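send_rows(
  rows=[-0.035, -0.004, -0.01, 0, -0.035, -0.004, -0.01, 0, -0.035, -0.004, -0.01, 0, -0.035, -0.004, -0.01, 0, -0.035, -0.004, -0.01, 0, -0.035, -0.004, -0.01, 0, 0, 0, 0, 0, 0, 0, 0, 0],
)

```text
time: 4.8
tcp_pos: [0.5066, -0.0884, 0.2384]
tool_rot: [0.599, 0.801, 0.0, -0.0]
wrist_force: [-0.3, 0.7, -0.1]
grip_width: 0.088
gripper_force: 0.0
```

```bash
python3 - <<'E'
from h import *
im,p=wsnap("w3")
for t in ["rake","rake_grip","rake_stand"]:
    for m in robot.masks_of("wrist",t)[:2]: print(t,round(m["confidence"],2),np.round(m["rect"]),m["mask"].sum())
E
```

```text
rake 0.67 [248. 182. 286. 303.] 1967
rake_grip 0.91 [250. 184. 286. 302.] 1902
rake_grip 0.69 [239. 192. 296. 303.] 4580
rake_stand 0.62 [236. 191. 298. 302.] 4620
rake_stand 0.57 [252. 180. 290. 303.] 2003
```

send_rows(
  rows=[-0.036, -0.004, 0, 0, -0.036, -0.004, 0, 0, 0, 0, 0, 0, 0, 0, 0, 0, 0, 0, 0, 0, 0, 0, 0, 0, 0, 0, 0, 0, 0, 0, 0, 0],
)

```text
time: 6.0
tcp_pos: [0.5195, -0.1603, 0.2386]
tool_rot: [0.599, 0.801, 0.0, -0.0]
wrist_force: [-0.9, 1.1, 0.2]
grip_width: 0.088
gripper_force: 0.0
```

```bash
python3 - <<'E'
from h import *
im,p=wsnap("w4"); M={}
for t in ["rake","rake_grip","rake_stand"]:
    for m in robot.masks_of("wrist",t)[:2]:
        print(t,round(m["confidence"],2),np.round(m["rect"]),m["mask"].sum()); M.setdefault(t,m["mask"])
a=cv2.imread("pics/w3.png"); d=np.load("pics/w3.npz"); pa=(d["T"],d["K"])
# bar top plane z=.042 and grip top z=.104
v=[ortho(i,q,.52,-.16,z,390,290,1800,np.deg2rad(16.4)) for z in (.042,.104) for i,q in ((a,pa),(im,p))]
cv2.imwrite("pics/o4.png",np.vstack([np.hstack(v[:2]),np.hstack(v[2:])]))
E
```

```text
rake 0.62 [255. 116. 294. 270.] 2577
rake_grip 0.62 [258. 114. 292. 269.] 2606
rake_stand 0.83 [245. 130. 306. 251.] 5359
rake_stand 0.64 [216.  13. 249.  53.] 1086
```

View pics/o4.png

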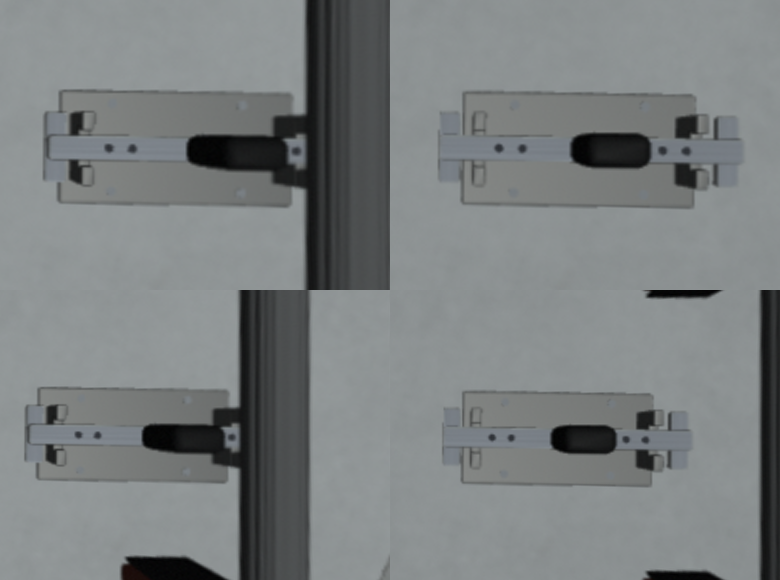

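send_rows(
  rows=[-0.0034, -0.0022, 0.03, 0.6, 0, 0, 0.04, 0, 0, 0, 0.04, 0, 0, 0, 0.03, 0, 0, 0, 0.0226, 0, 0, 0, 0, 0, 0, 0, 0, 0, 0, 0, 0, 0],
  claw=0.06,
)

```text
time: 7.2
tcp_pos: [0.519, -0.1646, 0.0772]
tool_rot: [0.603, 0.798, 0.0, 0.001]
wrist_force: [-1.5, -0.4, -0.4]
grip_width: 0.06
gripper_force: 0.0
```

send_rows(
  rows=[0, 0, 0, 0, 0, 0, 0, 0, 0, 0, 0, 0, 0, 0, 0, 0, 0, 0, 0, 0, 0, 0, 0, 0, 0, 0, 0, 0, 0, 0, 0, 0],
  claw=0.005,
  force=35,
)

```text
time: 8.2
tcp_pos: [0.5182, -0.1644, 0.076]
tool_rot: [0.603, 0.797, -0.0, -0.0]
wrist_force: [-0.1, 0.2, -0.5]
grip_width: 0.0158
gripper_force: 35.0
```

send_rows(
  rows=[0, 0, -0.02, 0, 0, 0, -0.031, 0, 0, 0, -0.031, 0, 0.03, 0.0019, 0, 0, 0.04, 0.0025, 0, 0, 0.045, 0.0028, 0, 0, 0.045, 0.0028, 0, 0, 0.045, 0.0028, 0, 0],
)

```text
time: 9.2
tcp_pos: [0.4742, 0.0377, 0.158]
tool_rot: [0.603, 0.797, -0.0, -0.0]
wrist_force: [0.5, 0.8, -1.8]
grip_width: 0.0153
gripper_force: 35.0
```

send_rows(
  rows=[0.045, 0.0028, 0, 0, 0.045, 0.0028, 0, 0, 0.036, 0.002, 0, 0, 0.0249, 0.0015, 0, 0, 0, 0, 0, 5.8, 0, 0, 0, 5.8, 0, 0, 0, 0, 0, 0, 0, 0],
)

```text
time: 10.2
tcp_pos: [0.4425, 0.184, 0.158]
tool_rot: [0.68, 0.733, -0.0, -0.0]
wrist_force: [-0.6, -0.3, -2.8]
grip_width: 0.0161
gripper_force: 35.0
```

```bash
python3 - <<'E'
from h import *
s=robot.state(); print(s["tcp_pos"],s["tool_rot"],s["wrist_force"],s["grip_width"],np.rad2deg(2*np.arctan2(s["tool_rot"][1],s["tool_rot"][0])))
im,p=wsnap("w5"); t=robot.snapshot("top"); c=robot.snapshot("scene"); cv2.imwrite("pics/t5.png",t); cv2.imwrite("pics/s5.png",c)
cv2.imwrite("pics/v5.png",np.hstack([cv2.resize(im,(400,300)),cv2.resize(c[190:300,240:400],(400,300),interpolation=2)]))
E
```

```text
[0.44246417 0.18400892 0.15796469] [ 6.80067761e-01  7.33149256e-01 -8.83379552e-05 -4.07865994e-05] [-0.64915023 -0.29555294 -2.76274603] 0.016136705897809207 94.30212282841237
```

View pics/v5.png

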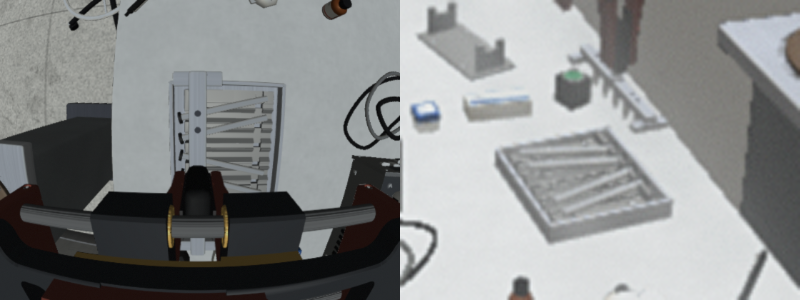

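```bash
python3 - <<'E'
from h import *
im=cv2.imread("pics/w5.png"); d=np.load("pics/w5.npz"); p=(d["T"],d["K"]); yaw=np.deg2rad(4.3)
c,s=np.cos(yaw),np.sin(yaw); o=.06
b=ortho(im,p,.44246-s*o,.18401+c*o,.124,400,300,4000,yaw).copy()
cv2.line(b,(0,150),(399,150),(0,0,255),1); cv2.line(b,(int(200-100),0),(100,299),(0,0,255),1)
g=cv2.cvtColor(b,cv2.COLOR_BGR2GRAY)
cv2.imwrite("pics/o5.png",b)
E
```

```text
(no output)
```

View pics/o5.png

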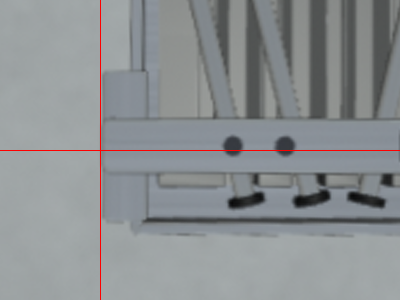

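send_rows(
  rows=[0.0005, -0.001, 0.01, 0, 0, 0, 0.02, 0, 0, 0, 0.02, 0, 0, 0, 0.014, 0, 0, 0, 0.006, 0, 0, 0, 0, 0, 0, 0, 0, 0, 0, 0, 0, 0],
)

```text
time: 11.35
tcp_pos: [0.4419, 0.1847, 0.0886]
tool_rot: [0.681, 0.732, 0.001, 0.0]
wrist_force: [-0.1, 0.5, -1.9]
grip_width: 0.016
gripper_force: 35.0
```

```bash
python3 - <<'E'
from h import *
im,p=wsnap("w6"); s=robot.state(); print(s["tcp_pos"],s["wrist_force"],s["wrist_torque"])
yaw=np.deg2rad(4.3);c,n=np.cos(yaw),np.sin(yaw);x,y=s["tcp_pos"][:2]
b=[ortho(im,p,x-n*.045+c*.015,y+c*.045+n*.015,z,380,380,4000,yaw) for z in (.015,.054)]
cv2.imwrite("pics/o6.png",np.hstack(b))
E
```

```text
[0.44179045 0.18467234 0.08849182] [-0.14250089 -0.23228209 -1.51030272] [-0.04183368  0.07234165  0.08742998]
```

View pics/o6.png

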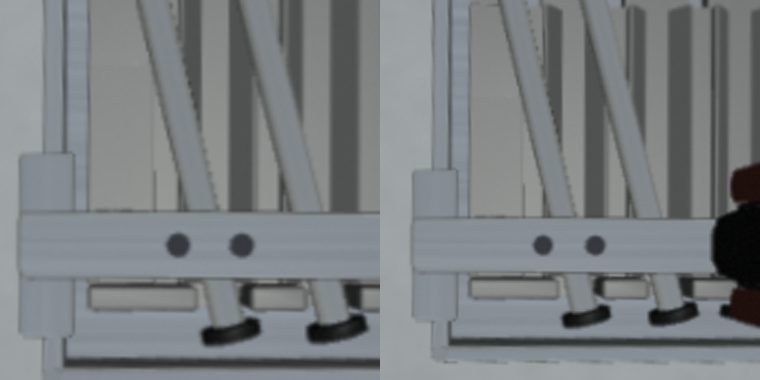

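send_rows(
  rows=[0, 0, 0.001, 0, 0, 0, 0.001, 0, 0, 0, 0.001, 0, 0, 0, 0.001, 0, 0, 0, 0.0005, 0, 0, 0, 0.0005, 0, 0, 0, 0, 0, 0, 0, 0, 0],
)

```text
time: 12.4
tcp_pos: [0.4415, 0.1845, 0.0831]
tool_rot: [0.681, 0.732, 0.0, -0.0]
wrist_force: [0.8, -1.1, -1.4]
grip_width: 0.0158
gripper_force: 35.0
```

send_rows(
  rows=[0, 0, 0.0005, 0, 0, 0, 0.0005, 0, 0, 0, 0, 0, 0, 0, 0, 0, 0, 0, 0, 0, 0, 0, 0, 0, 0, 0, 0, 0, 0, 0, 0, 0],
)

```text
time: 13.4
tcp_pos: [0.4415, 0.1845, 0.0821]
tool_rot: [0.681, 0.732, 0.0, -0.0]
wrist_force: [0.3, -0.7, -2.0]
grip_width: 0.0157
gripper_force: 35.0
```

send_rows(
  rows=[0, 0, 0.0005, 0, 0, 0, 0.0005, 0, 0, 0, 0.0003, 0, 0, 0, 0, 0, 0, 0, 0, 0, 0, 0, 0, 0, 0, 0, 0, 0, 0, 0, 0, 0],
)

```text
time: 14.4
tcp_pos: [0.4416, 0.1845, 0.0808]
tool_rot: [0.681, 0.732, 0.0, -0.0]
wrist_force: [0.0, -0.5, -2.6]
grip_width: 0.0159
gripper_force: 35.0
```

send_rows(
  rows=[0, 0, 0.0004, 0, 0, 0, 0.0004, 0, 0, 0, 0, 0, 0, 0, 0, 0, 0, 0, 0, 0, 0, 0, 0, 0, 0, 0, 0, 0, 0, 0, 0, 0],
)

```text
time: 15.4
tcp_pos: [0.4415, 0.1845, 0.08]
tool_rot: [0.681, 0.732, 0.0, -0.0]
wrist_force: [0.0, 0.4, -2.1]
grip_width: 0.0161
gripper_force: 35.0
```

send_rows(
  rows=[0, 0, 0.0003, 0, 0, 0, 0.0003, 0, 0, 0, 0, 0, 0, 0, 0, 0, 0, 0, 0, 0, 0, 0, 0, 0, 0, 0, 0, 0, 0, 0, 0, 0],
)

```text
time: 16.4
tcp_pos: [0.4416, 0.1845, 0.0796]
tool_rot: [0.681, 0.732, 0.0, -0.0]
wrist_force: [-1.3, -0.6, 5.3]
grip_width: 0.0153
gripper_force: 35.0
```

send_rows(
  rows=[0, 0.001, -0.0003, 0, 0, 0.002, 0, 0, 0, 0.002, 0, 0, 0, 0.002, 0, 0, 0, 0.002, 0, 0, 0, 0.002, 0, 0, 0, 0.001, 0, 0, 0, 0, 0, 0],
)

```text
time: 17.4
tcp_pos: [0.4519, 0.1853, 0.0795]
tool_rot: [0.681, 0.733, -0.001, -0.001]
wrist_force: [-5.5, -0.3, 8.2]
grip_width: 0.0158
gripper_force: 35.0
```

send_rows(
  rows=[0, 0, -0.0004, 0, 0, 0.002, 0, 0, 0, 0.002, 0, 0, 0, 0.002, 0, 0, 0, 0.002, 0, 0, 0, 0.002, 0, 0, 0, 0, 0, 0, 0, 0, 0, 0],
)

```text
time: 18.4
tcp_pos: [0.4635, 0.1861, 0.08]
tool_rot: [0.681, 0.732, 0.0, 0.0]
wrist_force: [-0.7, -0.1, -2.1]
grip_width: 0.0155
gripper_force: 35.0
```

send_rows(
  rows=[0, 0.002, 0, 0, 0, 0.003, 0, 0, 0, 0.003, 0, 0, 0, 0.003, 0, 0, 0, 0.003, 0, 0, 0, 0.003, 0, 0, 0, 0.002, 0, 0, 0, 0, 0, 0],
)

```text
time: 19.4
tcp_pos: [0.4825, 0.1875, 0.08]
tool_rot: [0.681, 0.732, 0.0, 0.0]
wrist_force: [-0.2, -0.3, -2.0]
grip_width: 0.016
gripper_force: 35.0
```

send_rows(
  rows=[0, 0.002, 0, 0, 0, 0.002, 0, 0, 0, 0.002, 0, 0, 0, 0.002, 0, 0, 0, 0.002, 0, 0, 0, 0.001, 0, 0, 0, 0, 0, 0, 0, 0, 0, 0],
)

```text
time: 20.4
tcp_pos: [0.4933, 0.1883, 0.08]
tool_rot: [0.681, 0.732, -0.0, -0.0]
wrist_force: [-0.2, 0.7, -1.7]
grip_width: 0.0161
gripper_force: 35.0
```

send_rows(
  rows=[0, 0.002, 0, 0, 0, 0.003, 0, 0, 0, 0.003, 0, 0, 0, 0.003, 0, 0, 0, 0.003, 0, 0, 0, 0.002, 0, 0, 0, 0, 0, 0, 0, 0, 0, 0],
)

```text
time: 21.4
tcp_pos: [0.5092, 0.1894, 0.08]
tool_rot: [0.681, 0.732, -0.0, -0.0]
wrist_force: [-0.8, -0.3, -1.5]
grip_width: 0.0155
gripper_force: 35.0
```

send_rows(
  rows=[0, 0, 0.0003, 0, 0, 0, 0.0002, 0, 0, 0, 0, 0, 0, 0.0008, 0, 0, 0, 0.0008, 0, 0, 0, 0, 0, 0, 0, 0, 0, 0, 0, 0, 0, 0],
)

```text
time: 22.4
tcp_pos: [0.5107, 0.1896, 0.0796]
tool_rot: [0.681, 0.732, -0.0, -0.0]
wrist_force: [-3.5, -1.2, 4.8]
grip_width: 0.0161
gripper_force: 35.0
```

send_rows(
  rows=[0, 0.001, 0, 0, 0, 0.001, 0, 0, 0, 0.001, 0, 0, 0, 0.001, 0, 0, 0, 0, 0, 0, 0, 0, 0, 0, 0, 0, 0, 0, 0, 0, 0, 0],
)

```text
time: 23.4
tcp_pos: [0.5154, 0.19, 0.0796]
tool_rot: [0.681, 0.732, 0.0, 0.0]
wrist_force: [1.9, 0.1, -0.3]
grip_width: 0.0158
gripper_force: 35.0
```

send_rows(
  rows=[0, 0.001, 0, 0, 0, 0.0006, 0, 0, 0, 0, 0.0004, 0, 0, 0, 0.0004, 0, 0, 0, 0, 0, 0, 0, 0, 0, 0, 0, 0, 0, 0, 0, 0, 0],
)

```text
time: 24.4
tcp_pos: [0.5166, 0.19, 0.0788]
tool_rot: [0.681, 0.732, 0.0, 0.0]
wrist_force: [1.6, -0.4, -2.0]
grip_width: 0.0156
gripper_force: 35.0
```

send_rows(
  rows=[0, 0.001, 0, 0, 0, 0.001, 0, 0, 0, 0, 0.0005, 0, 0, 0, 0.0005, 0, 0, 0, 0.0005, 0, 0, 0, 0.0005, 0, 0, 0, 0, 0, 0, 0, 0, 0],
)

```text
time: 25.4
tcp_pos: [0.5185, 0.1901, 0.0767]
tool_rot: [0.681, 0.732, 0.0, -0.0]
wrist_force: [-0.1, -0.0, -2.3]
grip_width: 0.0157
gripper_force: 35.0
```

send_rows(
  rows=[0, 0, 0.0005, 0, 0, 0, 0.0005, 0, 0, 0, 0.0005, 0, 0, 0, 0.0005, 0, 0, 0, 0, 0, 0, 0, 0, 0, 0, 0, 0, 0, 0, 0, 0, 0],
)

```text
time: 26.4
tcp_pos: [0.5186, 0.1901, 0.0747]
tool_rot: [0.681, 0.732, 0.0, 0.0]
wrist_force: [0.6, -0.1, -2.6]
grip_width: 0.0156
gripper_force: 35.0
```

send_rows(
  rows=[0, 0, 0.0005, 0, 0, 0, 0.0005, 0, 0, 0, 0.0004, 0, 0, 0, 0.0003, 0, 0, 0, 0, 0, 0, 0, 0, 0, 0, 0, 0, 0, 0, 0, 0, 0],
)

```text
time: 27.4
tcp_pos: [0.5186, 0.1901, 0.073]
tool_rot: [0.681, 0.732, 0.0, 0.0]
wrist_force: [2.3, -0.3, -1.7]
grip_width: 0.016
gripper_force: 35.0
```

send_rows(
  rows=[0, 0, 0.0002, 0, 0, 0, 0.0002, 0, 0, 0, 0, 0, 0, 0, 0, 0, 0, 0, 0, 0, 0, 0, 0, 0, 0, 0, 0, 0, 0, 0, 0, 0],
)

```text
time: 28.4
tcp_pos: [0.5186, 0.1901, 0.073]
tool_rot: [0.681, 0.732, 0.0, -0.0]
wrist_force: [-0.2, -0.5, 5.6]
grip_width: 0.0161
gripper_force: 35.0
```

```bash
python3 - <<'E'
from h import *
im,p=wsnap("w7"); t=robot.snapshot("scene")
b=ortho(im,p,.47,.2,.013,400,400,2200,np.deg2rad(4.2))
cv2.imwrite("pics/o7.png",np.hstack([b,cv2.resize(t[225:285,270:355],(400,400),interpolation=2)]))
E
```

```text
(no output)
```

View pics/o7.png

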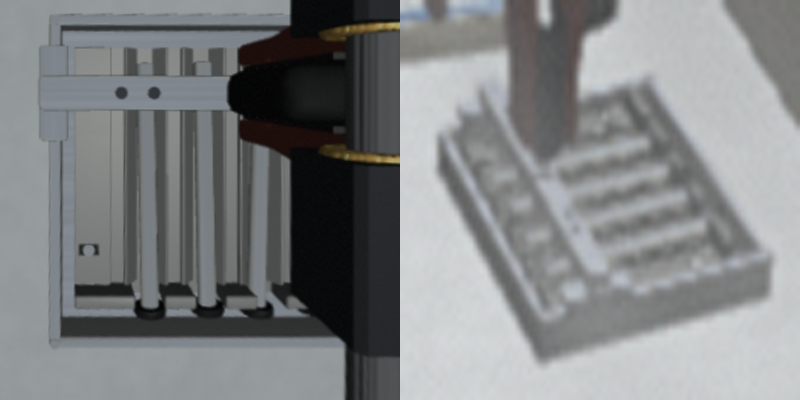

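send_rows(
  rows=[0, 0, -0.0003, 0, 0, 0, 0, 0, 0, 0, 0, 0, 0, 0, 0, 0, 0, 0, 0, 0, 0, 0, 0, 0, 0, 0, 0, 0, 0, 0, 0, 0],
  force=5,
)

```text
time: 29.5
tcp_pos: [0.5186, 0.1901, 0.073]
tool_rot: [0.681, 0.732, 0.0, 0.0]
wrist_force: [-0.0, 0.2, 2.2]
grip_width: 0.0164
gripper_force: 5.0
```

send_rows(
  rows=[0, 0, 0, 0, 0, 0, 0, 0, 0, 0, 0, 0, 0, 0, 0, 0, 0, 0, 0, 0, 0, 0, 0, 0, 0, 0, 0, 0, 0, 0, 0, 0],
  claw=0.06,
)

```text
time: 30.5
tcp_pos: [0.5186, 0.1901, 0.073]
tool_rot: [0.681, 0.732, 0.0, -0.0]
wrist_force: [-0.1, -0.4, -0.6]
grip_width: 0.0602
gripper_force: 0.0
```

send_rows(
  rows=[0, 0, -0.01, 0, 0, 0, -0.025, 0, 0, 0, -0.03, 0, 0, 0, -0.04, 0, 0, 0, -0.04, 0, 0, 0, -0.03, 0, 0, 0, 0, 0, 0, 0, 0, 0],
)

```text
time: 31.5
tcp_pos: [0.5181, 0.19, 0.2476]
tool_rot: [0.681, 0.732, -0.0, -0.0]
wrist_force: [-0.2, -0.4, -0.3]
grip_width: 0.0603
gripper_force: 0.0
```

```bash
python3 - <<'E'
from h import *
im,p=wsnap("w8")
a=[ortho(im,p,.4812,.187,z,380,380,2200,np.deg2rad(4.2)) for z in (.013,.039)]
cv2.imwrite("pics/o8.png",np.hstack(a))
E
```

```text
(no output)
```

View pics/o8.png

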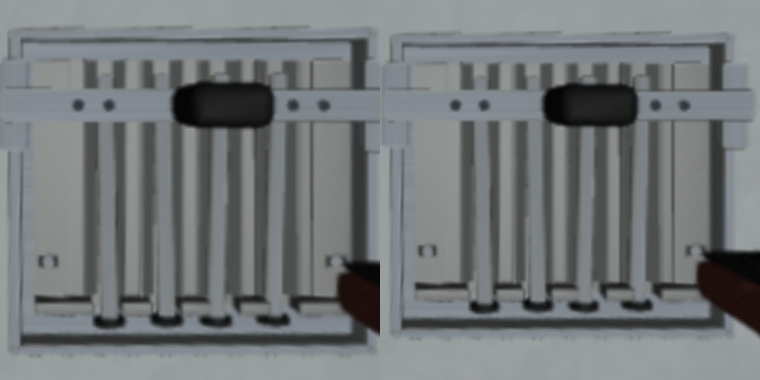

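```bash
python3 -c "
from bench import robot
print(robot.hand_in())"
```

```text
the job is handed in; nothing more can be done
None
```

The job is handed in: the last pictures show all four pins in their grooves and the rake standing upright with its teeth home in the pockets. The gripper was clear of it at about 31 s, the largest vertical force I read at the wrist was about 8 N, and hand-in returned no verdict.

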